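# Test the torch's spare cell in the organiser drawer

### The arm

A 6-joint arm with a two-finger parallel gripper is mounted at the origin on the work surface. World frame = base frame: x ahead of the robot, y to its left, z up, the work surface at z = 0. Lengths are in mm, angles in rad, forces in N, time in s.
With the tool pointing down it reaches from about 400 to 925 mm from the base axis. Payload 3.4 kg.
Tool frame: the origin (TCP) lies midway between the tips of the shut fingers; the grasp point (between the pads) lies 19 mm behind it; x points along the fingers, y is the direction in which the jaws open and shut, and the axes are right-handed (so a half turn about x gives the same grasp; the last joint's range is limited). The gripper opens to 85 mm and grips with 20 to 120 N. Pads are 22 mm wide; open, the fingers measure 114 mm over their backs; the gripper's body (76 mm by 85 mm) begins 54 mm behind the grasp point. The pads swing forward as they close: fully open they stand 13 mm farther back than shut.
Start: joints at [-1.194, 0.307, 1.506, -0, 1.328, -0.073], TCP at [250.497, -517.573, 231.305] pointing down, gripper open.
Joint ranges: [-3.12, 3.12], [-1.05, 2.28], [0.14, 2.33], [-1.42, 4.57], [0.1, 2.73], [-2.68, 2.68]. Speed limits (rad/s): [2.57, 2.57, 3.14, 3.14, 3.14, 3.14].

### API

Orientations are given as a rotation vector (axis times angle).
In Python, from rig import ctrl gives the robot as it stands. The module is installed in compiled form; this text tells all that it offers.
- The arm moves only by the shell command python3 -m pendant 'ROWS' [FORCE]. ROWS is JSON, a list of rows, each a list of 7 numbers: the shift along the tool's x, y, z scaled (see below), then the turn, a rotation vector about the tool's x, y, z scaled (see below), then the opening, from 0 (shut) to 1 (fully open). A call has 1 to 20 rows; each row shifts and turns the commanded pose from where the row before left it, along the tool's axes as they then stand; what a row does not reach is not made up. The controller multiplies each number of a shift by 0.025 m and each number of a turn by 0.15 rad. A row lasts 1/10 s, in which the tool goes at most 50 mm and 8.59 degrees, less where a joint would pass 70% of its speed; a pose out of reach is approached as far as the arm can. A call with a number of a shift or a turn outside -1 to 1 is refused whole. A call with a gripper value outside its range is refused whole. The fingers move at their own pace and stop on an object; FORCE is the grip in N (left out, the last holds). Time passes only in rows, so rows that do not move let the fingers close. It gives the time, the measured TCP pose, the force and the opening at its end, in the units of the state.
- ctrl.sense(): the state, without advancing time (a new reading comes with each control period).
- ctrl.camera(name): name is "scene" or "top" or "wrist"; returns the picture (384x512x3 uint8, blue, green, red); there is no depth.
- ctrl.camera_params(name): a dict with "intrinsics" (3x3 intrinsics, pixels), "D" ([k1, k2, p1, p2, k3] as OpenCV has them; the pictures are not rectified), "camera_from_world" (4x4, takes a point from world to camera coordinates). Camera axes: x right, y down, z forward; pixel columns grow to the right and rows downward; lengths in mm; the calibration is good to about 2 mm. A picture is of the moment at which its call begins: read the wrist's pose just before it. camera_params takes no time and is no camera call; for the wrist camera it gives the pose at the moment of the call.
- ctrl.finish_job(): hands the job in, once; it reports no verdict.
Trained networks look in the newest picture that a camera, given by its name, has taken for a name from the list of things; names that differ only in an ending like _2 or _b are one class to them, and where a whole thing is asked for, a point or a joint stands for the part that bears it (a point fixed in the world has none). Each returns a list of dicts, best first, with "score" (0 to 1); they miss things now and then, are a little off and sometimes report something else, mostly with a low value. They report only what shows in the picture. A call takes as long as a camera call. They do not tell look-alikes from the thing itself.
- ctrl.recognise(camera, label): "bbox" ([left, top, right, bottom] in pixels, round what is visible of it).
The state is a dict: "time": time; "joint_positions": joint angles; "qd": joint speeds; "joint_efforts": joint torques, N m; "eef_pos": TCP position; "orientation": TCP orientation; "contact_force": force on the tool from outside, world axes, zero at the start; "wrist_torque": the same for the moment, N m; "grip_width": finger opening in mm.
Only numpy, scipy, OpenCV 4.12 (cv2) and the standard library are available. Lean on these libraries where they do the work, as an engineer would, in place of code of your own. Each camera call takes 0.05 s, during which the arm holds its last target. There are 200 camera calls.

### The job

Check the torch's spare cell: pull the battery organiser's drawer out by its handle until it comes up against its stop, and after that take the pen tester out of its wooden stand and, holding it upright with its tip down, put the tip on the raised button of the fattest cell standing in the drawer, pressing gently so that the cell sinks roughly half-way down its spring. Finish while still holding the tester there, upright and pressing on the button with the drawer still fully out, and leave the other things on the shelf where they are.

Things in the scene. Friction and masses are not known exactly. Their poses are not given: they have to be found in the camera images.
- organiser: White plastic battery organiser, fixed, 150 deep (x) x 140 wide (y) x 86 mm high; origin at the centre of its underside; drawer front faces its own -x, and the drawer slides out along -x. In the drawer three cells stand in a row across it: the fat one (26 mm diameter) 32 mm to +y of the middle, a thin one (14 mm) 10 mm to -y, a thinner one (11 mm) 40 mm to -y.
- drawer (a joint): How far the grey drawer is pulled out, m: 0 shut, 0.075 at its stop (fully out). It starts between shut and 20 mm out, slides with about 2 N of friction and stays where it is left. The standing cells, in a row 32 mm behind the organiser's front edge when shut, come out from under the roof as it opens.
- drawer_handle (a point): Middle of the drawer's black handle bar: a level round bar 10 mm thick and 72 mm long, parallel to the organiser's y, 36 mm off the outer face of the drawer front (31 mm clear gap behind the bar), 62 mm above the shelf; it can be pinched from above.
- cell_button (a point): Centre of the top of the fat cell's raised steel button (8 mm across, 2 mm high), 74 mm above the shelf unpressed. The cell (26 mm diameter, 48 mm tall without button) stands on a spring in a cup in the drawer: it can be pressed straight down by 10 mm, needing about 1 N to start and 0.5 N more per mm, and springs back. Moves with the drawer.
- cell (a joint): How far the fat cell is pressed down on its spring, m: 0 up, 0.010 bottomed.
- stand: Wooden stand block for the pen tester, fixed, 64 x 64 x 50 mm high, origin at the centre of its underside, with a 13 mm hole straight down through its middle.
- probe_mid (a point): Middle of the grip of the pen tester: a cordless grey pen, loose, about 70 g, upright, tip down in the stand. Grip 18 mm thick, 85 mm long, its middle 98 mm above the shelf at the start; a collar 24 mm wide below the grip rests on the stand. z axis along the pen, tip to grip. The steel shaft below the collar is 8 mm thick, 40 mm long: lift 45 mm or more to clear the stand.
- probe_tip (a point): The pen tester's tip (blunt, 3.6 mm across), 88 mm below the middle of the grip along the pen; 10 mm above the shelf at the start.
- saucer: White ceramic saucer of coins, 124 mm across, 17 mm high, loose; origin under its centre. Leave alone.
- torch: Grey torch lying on the shelf, 140 mm long along its x, 44 mm thick, with a toggle switch on top; loose. Origin under its middle. Leave alone.
- magnifier: Folding plastic magnifier, unfolded flat, 112 mm long along its x, 54 mm wide, 10 mm high; loose. Origin under its lens. Leave alone.
- carabiner: Steel carabiner lying flat, 84 x 46 x 8 mm; loose. Origin under its middle. Leave alone.
- paperback: Paperback book lying flat, 165 x 110 x 24 mm; loose. Origin under its middle. Leave alone.
- polish_tin: Round tin of shoe polish, 74 mm across, 24 mm high; loose. Origin under its centre. Leave alone.
There are look-alikes about, which are no part of the job. What is shaped like the part that bears probe_mid but yellow is not meant.

How it is judged (in metres and radians):
On the way, in this order (a step that is already met when the one before it is completed fails the run):
1. the drawer is pulled out to its stop, the tester still in its stand (value of joint drawer above 0.07 m and distance of probe_mid from where it was at the start of the episode below 0.03 m), for 0.2 s.
2. the tester is lifted out of its stand (height (world z) of probe_tip above 0.055 m and contact force between the fingers and probe above 1 N), for 0.2 s.
At the end, for the whole second after the job is handed in: Gripper holds the tester, upright within 8 degrees, clear of the stand, tip within 4 mm of the centre of the fat cell's button, pressing with 0.8 to 8 N, the cell 2 to 8.5 mm down of 10; drawer within 7 mm of its stop; other things within 30 mm of their starts (value of joint drawer above 0.068 m and horizontal distance between probe_tip and cell_button below 0.004 m and distance between probe_tip and cell_button below 0.005 m and contact force between probe and cell between 0.8 and 8 N and value of joint cell between 0.002 and 0.0085 m and angle between probe_mid's own z axis and vertical below 0.15 rad and contact force between the fingers and probe above 1 N and contact force between probe and stand below 0.1 N and distance of each of saucer, torch, magnifier, carabiner, paperback, polish_tin from where it was at the start of the episode below 0.03 m); the arm keeps its last pose, push and grip.
It fails at once if the tester is pressed hard on the cell (over 15 N) (contact force between probe and cell above 15 N).
It fails at once if another thing on the shelf is pushed away (over 30 mm) (distance of any of saucer, torch, magnifier, carabiner, paperback, polish_tin from where it was at the start of the episode above 0.03 m).
It also fails if it takes over 54 s, if anything falls off the work surface, if the arm or the gripper's body presses on something with over 40 N, if the wrist force passes 120 N, or if a joint passes its speed limit or range.

## Working session

There is one attempt and no reset: what is moved stays moved. The work goes in short steps, Python scripts to look and compute and a shell command to move; the robot and the scene stay as the last step left them, time stands still between calls to the robot, and variables do not carry over. Pictures are saved under pics/ and viewed, about 8 in all and at most 12, crops included, and the job is handed in when it is done.

```bash
mkdir -p pics
python3 - <<'E'
from rig import ctrl
import cv2,numpy as np
print(ctrl.sense())
for c in ("scene","top"):
    im=ctrl.camera(c); cv2.imwrite(f"pics/{c}0.png",im)
    p=ctrl.camera_params(c); print(c,np.round(p["intrinsics"],1).tolist(),p["D"],np.round(p["camera_from_world"],3).tolist())
    for l in ("organiser","drawer_handle","cell_button","stand","probe_mid"):
        print(l,[(round(d["score"],2),np.round(d["bbox"]).tolist()) for d in ctrl.recognise(c,l)][:4])
E
```

```text
{'time': 0.0, 'joint_positions': array([-1.19349986e+00,  3.07558364e-01,  1.50767640e+00, -2.26493825e-06,
        1.32842840e+00, -7.34783551e-02]), 'qd': array([ 1.73129118e-03,  3.34774677e-04,  9.39370971e-04,  2.82317757e-04,
       -1.69364794e-05,  3.64197958e-04]), 'joint_efforts': array([ 1.80031425e-04, -4.57546413e+01, -2.51915842e+01,  9.81689891e-05,
        1.34252707e-02,  7.25366306e-06]), 'eef_pos': array([ 250.23191728, -516.90572205,  230.38831324]), 'orientation': array([ 1.9717485 ,  0.45423249, -1.97238682]), 'contact_force': array([ 0.7438624 ,  0.0886341 , -0.61863856]), 'wrist_torque': array([-0.04857533,  0.05100815, -0.00633906]), 'grip_width': 85.29353831554225}
scene [[461.9, 0.0, 258.7], [0.0, 461.9, 194.1], [0.0, 0.0, 1.0]] [-0.1320503  0.         0.         0.         0.       ] [[-0.376, 0.926, -0.017, 187.226], [0.488, 0.182, -0.854, -171.143], [-0.788, -0.33, -0.521, 1710.407], [0.0, 0.0, 0.0, 1.0]]
organiser [(0.6, [201.0, 203.0, 287.0, 276.0])]
drawer_handle [(0.5, [244.0, 206.0, 287.0, 241.0])]
cell_button []
stand [(0.98, [161.0, 176.0, 189.0, 201.0])]
probe_mid [(0.79, [164.0, 179.0, 174.0, 211.0]), (0.73, [182.0, 144.0, 190.0, 173.0]), (0.7, [166.0, 153.0, 182.0, 185.0]), (0.55, [287.0, 196.0, 310.0, 215.0])]
top [[362.7, 0.0, 258.8], [0.0, 362.7, 182.8], [0.0, 0.0, 1.0]] [-0.10664292  0.          0.          0.          0.        ] [[0.024, -0.999, 0.024, -38.15], [-0.992, -0.026, -0.12, 513.178], [0.12, -0.021, -0.992, 1077.152], [0.0, 0.0, 0.0, 1.0]]
organiser [(0.79, [214.0, 105.0, 276.0, 181.0])]
drawer_handle [(0.67, [214.0, 156.0, 264.0, 177.0])]
cell_button []
stand [(0.79, [330.0, 187.0, 360.0, 217.0])]
probe_mid [(0.51, [330.0, 161.0, 342.0, 170.0])]
```

Run:
```python
import cv2
a=cv2.imread("pics/scene0.png")[120:300,120:340]
b=cv2.imread("pics/top0.png")[80:240,180:400]
cv2.imwrite("pics/s1.png",cv2.resize(a,None,fx=3.6,fy=3.3,interpolation=cv2.INTER_CUBIC))
cv2.imwrite("pics/t1.png",cv2.resize(b,None,fx=3.6,fy=3.6,interpolation=cv2.INTER_CUBIC))
```

```text
(no output)
```

View pics/s1.png

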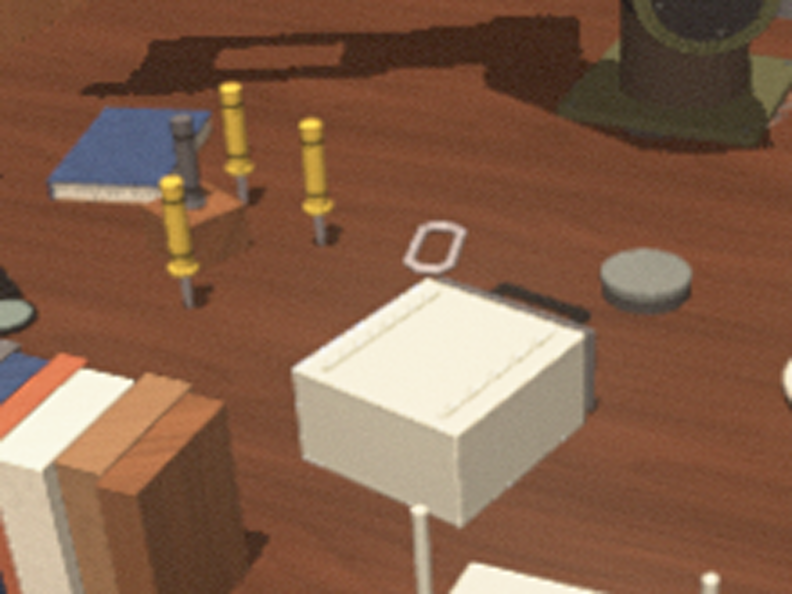

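View pics/t1.png

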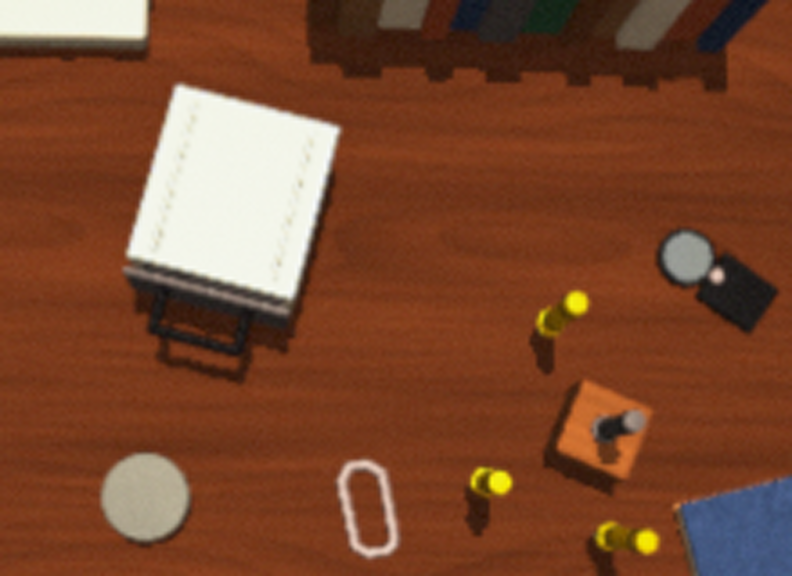

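View pics/top0.png

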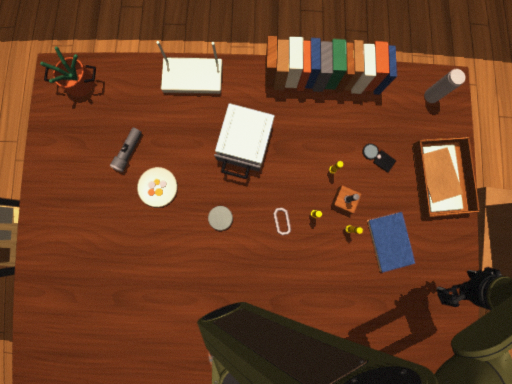

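The top view shows the organiser roof corners at crop (178,85), (340,128), (292,303) and (127,257). The handle bar runs (152,330)–(242,352). The grey pen is in the stand at about (605,428), with three yellow pens around it at (490,482), (627,540) and (565,310).

```bash
cat > h.py <<'E'
from rig import ctrl
import cv2,numpy as np
from scipy.spatial.transform import Rotation as R
def ray(p,uv,z):
    "world points on planes z for pixels uv"
    uv=np.atleast_2d(np.array(uv,float)); T=np.array(p["camera_from_world"])
    n=cv2.undistortPoints(uv[:,None],np.array(p["intrinsics"]),np.array(p["D"]))[:,0]
    d=np.c_[n,np.ones(len(n))]@T[:3,:3]; c=-T[:3,:3].T@T[:3,3]
    return c+d*((np.broadcast_to(z,len(d))-c[2])/d[:,2])[:,None]
def proj(p,X):
    T=np.array(p["camera_from_world"]); 
    return cv2.projectPoints(np.array(X,float).reshape(-1,1,3),cv2.Rodrigues(T[:3,:3])[0],T[:3,3],np.array(p["intrinsics"]),np.array(p["D"]))[0][:,0]
def local(target):
    "shift in tool axes, in row units, to bring TCP to target"
    s=ctrl.sense(); return R.from_rotvec(s["orientation"]).inv().apply(np.array(target)-s["eef_pos"])/25
E
python3 - <<'E'
from h import *
p=ctrl.camera_params("top")
t=lambda a:np.array(a)/3.6+[180,80]
r=ray(p,t([(178,85),(340,128),(292,303),(127,257)]),86);print("roof",r.round(),r.mean(0).round(1))
print("edges",np.degrees(np.arctan2(*(r[0]-r[3])[1::-1])),np.degrees(np.arctan2(*(r[1]-r[2])[1::-1])),np.degrees(np.arctan2(*(r[0]-r[1])[1::-1]))-90)
h=ray(p,t([(152,330),(242,352)]),62);print("handle",h.round(),h.mean(0).round())
s=ray(p,t([(583,380),(652,410),(628,480),(556,450)]),50);print("stand",s.round(),s.mean(0).round(1))
print("pen top",ray(p,t((633,422)),140).round(),"collar",ray(p,t((605,428)),54).round())
print("yellow",ray(p,t([(486,478),(607,535),(548,320)]),54).round())
s=ctrl.sense();print(R.from_rotvec(s["orientation"]).as_matrix().round(2))
E
```

```text
roof [[744.  69.  86.]
 [711. -66.  86.]
 [562. -30.  86.]
 [597. 106.  86.]] [653.3  19.9  86. ]
edges -13.856218381109388 -13.805176639459223 -13.700825622790035
handle [[541.  85.  62.]
 [524.  10.  62.]] [532.  48.  62.]
stand [[ 510. -277.   50.]
 [ 486. -337.   50.]
 [ 426. -316.   50.]
 [ 450. -254.   50.]] [ 468.2 -296.1   50. ]
pen top [[ 467. -294.  140.]] collar [[ 469. -295.   54.]]
yellow [[ 425. -195.   54.]
 [ 380. -297.   54.]
 [ 560. -247.   54.]]
[[ 0.    0.44 -0.9 ]
 [-0.   -0.9  -0.44]
 [-1.    0.   -0.  ]]
```

```bash
A='[0,-0.64,-0.84,0,0,0,0.33]'; echo; python3 -m pendant '[[0,-0.64,-0.84,0,0,0,0.33],[0,-0.64,-0.84,0,0,0,0.33],[0,-0.64,-0.84,0,0,0,0.33],[0,-0.64,-0.84,0,0,0,0.33],[0,-0.64,-0.84,0,0,0,0.33],[0,-0.64,-0.84,0,0,0,0.33],[0,-0.64,-0.84,0,0,0,0.33],[0,-0.64,-0.84,0,0,0,0.33],[0,-0.64,-0.84,0,0,0,0.33],[0,-0.64,-0.84,0,0,0,0.33],[0,-0.64,-0.84,0,0,0,0.33],[0,-0.64,-0.84,0,0,0,0.33],[0,-0.64,-0.84,0,0,0,0.33],[0,-0.64,-0.84,0,0,0,0.33],[0,-0.64,-0.84,0,0,0,0.33],[0,-0.64,-0.84,0,0,0,0.33],[0,-0.64,-0.84,0,0,0,0.33],[0,-0.64,-0.84,0,0,0,0.33]]' 30
python3 -m pendant '[[0,-0.64,-0.84,0,0,0,0.33],[0,-0.64,-0.84,0,0,0,0.33],[0,-0.64,-0.84,0,0,0,0.33],[0,-0.64,-0.84,0,0,0,0.33],[0,0,0,-0.73,0,0,0.33],[0,0,0,-0.73,0,0,0.33],[0,0,0,-0.73,0,0,0.33],[0,0,0,-0.73,0,0,0.33],[0,0,0,-0.73,0,0,0.33],[0,0,0,-0.73,0,0,0.33],[0,0,0,-0.73,0,0,0.33],[0,0,0,-0.73,0,0,0.33],[0,0,0,0,0,0,0.33]]'
python3 - <<'E'
from h import *
s=ctrl.sense();print(s["eef_pos"],R.from_rotvec(s["orientation"]).as_matrix().round(3).tolist(),s["grip_width"])
p=ctrl.camera_params("wrist");im=ctrl.camera("wrist");cv2.imwrite("pics/w1.png",im)
for l in ("drawer_handle","organiser"): print(l,[(round(d["score"],2),np.round(d["bbox"]).tolist()) for d in ctrl.recognise("wrist",l)][:2])
u=lambda a,b:np.array([653+.971*a+.239*b,20-.239*a+.971*b])
print(proj(p,[[532,48,62],[541,85,62],[524,10,62]]).round())
E
```

```text
time: 2.4
eef_pos: [465.7, -92.6, 231.5]
orientation: [1.972, 0.452, -1.971]
contact_force: [1.2, -0.0, 0.2]
grip_width: 28.2
time: 3.7
eef_pos: [513.0, 0.5, 231.4]
orientation: [1.387, 1.084, -1.386]
contact_force: [1.1, 0.7, 0.2]
grip_width: 28.5
[512.9932953    0.5444083  231.41377391] [[0.0, 0.97, -0.241], [-0.0, -0.241, -0.97], [-1.0, 0.0, -0.0]] 28.456386246922722
drawer_handle [(0.66, [260.0, 59.0, 322.0, 197.0])]
organiser [(0.96, [263.0, 52.0, 474.0, 195.0])]
[[265. 130.]
 [265.  93.]
 [266. 165.]]
```

View pics/w1.png

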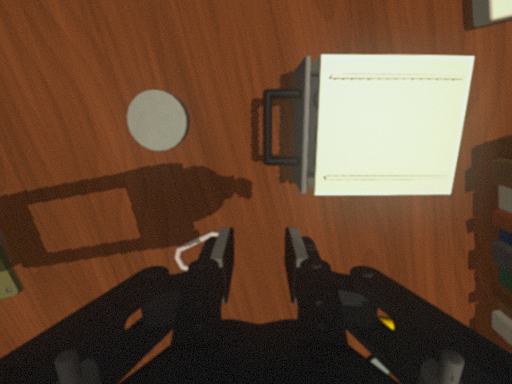

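The wrist view shows the handle bar at u≈268, v 91–162, about 3 px from the prediction. The roof's front edge runs (320,55)–(315,195).

Run:
```python
from h import *
p=ctrl.camera_params("wrist")
h=ray(p,[(268.5,91),(267.5,162),(268,127)],62);print(h.round(1))
r=ray(p,[(320,55),(473,55),(453,193),(315,195)],86);print(r.round(1),r.mean(0).round(1))
e=h[0]-h[1];print("handle yaw",np.degrees(np.arctan2(-e[0],e[1])))
print(local([*h[2][:2],231]))
```

```text
[[545.2  86.2  62. ]
 [526.3  12.8  62. ]
 [535.9  50.1  62. ]]
[[599.1 104.5  86. ]
 [743.5  70.5  86. ]
 [714.9 -65.   86. ]
 [567.8 -30.3  86. ]] [656.3  19.9  86. ]
handle yaw -14.451093943659409
[ 0.01526371  0.40508289 -2.14689925]
```

```bash
python3 -m pendant '[[0,0.1,-0.53,0,0,0,0.33],[0,0.1,-0.53,0,0,0,0.33],[0,0.1,-0.53,0,0,0,0.33],[0,0.1,-0.53,0,0,0,0.33],[0.8,0,0,0,0,0,0.33],[0.8,0,0,0,0,0,0.33],[0.8,0,0,0,0,0,0.33],[0.8,0,0,0,0,0,0.33],[0.8,0,0,0,0,0,0.33],[0,0,0,0,0,0,0.33]]'
python3 - <<'E'
from h import *
s=ctrl.sense();print(s["eef_pos"])
p=ctrl.camera_params("wrist");im=ctrl.camera("wrist");cv2.imwrite("pics/w2.png",im)
print(local([535.5,49.5,45]))
E
```

```text
time: 4.85
eef_pos: [533.6, 50.5, 128.7]
orientation: [1.383, 1.088, -1.391]
contact_force: [-0.9, -0.1, 0.6]
grip_width: 27.8
[533.59800609  50.50499622 128.65917255]
[3.40456339 0.0526366  0.02519859]
```

View pics/w2.png

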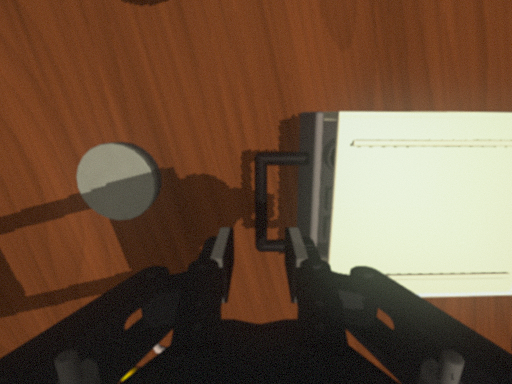

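The bar (u≈262) is centred between the fingertips (u≈233–288), so I'm descending, pinching and pulling.

```bash
python3 -m pendant '[[0.68,0,0,0,0,0,0.33],[0.68,0,0,0,0,0,0.33],[0.68,0,0,0,0,0,0.33],[0.68,0,0,0,0,0,0.33],[0.68,0,0,0,0,0,0.33],[0,0,0,0,0,0,0.33],[0,0,0,0,0,0,0],[0,0,0,0,0,0,0],[0,0,0,0,0,0,0],[0,0,0,0,0,0,0]]' 40
python3 - <<'E'
from h import *
p=ctrl.camera_params("wrist");im=ctrl.camera("wrist");cv2.imwrite("pics/w3.png",im)
E
```

```text
time: 5.9
eef_pos: [536.4, 49.9, 47.4]
orientation: [1.388, 1.083, -1.385]
contact_force: [0.5, 2.0, 3.1]
grip_width: 8.3
```

```bash
python3 -m pendant '[[0,-0.3,0,0,0,0,0],[0,-0.3,0,0,0,0,0],[0,-0.3,0,0,0,0,0],[0,-0.3,0,0,0,0,0],[0,-0.3,0,0,0,0,0],[0,-0.3,0,0,0,0,0],[0,-0.3,0,0,0,0,0],[0,-0.3,0,0,0,0,0]]'; python3 -m pendant '[[0,-0.1,0,0,0,0,0],[0,-0.1,0,0,0,0,0]]'
```

```text
time: 6.75
eef_pos: [478.3, 63.9, 47.3]
orientation: [1.388, 1.081, -1.384]
contact_force: [2.6, -1.5, 7.2]
grip_width: 8.5
time: 6.95
eef_pos: [473.2, 65.1, 47.3]
orientation: [1.388, 1.082, -1.384]
contact_force: [1.6, -1.0, 7.3]
grip_width: 8.3
```

```bash
python3 -m pendant '[[0,-0.1,0,0,0,0,0],[0,-0.1,0,0,0,0,0]]'; python3 -m pendant '[[0,-0.1,0,0,0,0,0],[0,0,0,0,0,0,0]]'
```

```text
time: 7.15
eef_pos: [469.5, 66.1, 47.4]
orientation: [1.388, 1.08, -1.382]
contact_force: [7.1, -3.7, 1.2]
grip_width: 8.2
time: 7.35
eef_pos: [469.5, 66.1, 47.4]
orientation: [1.39, 1.077, -1.379]
contact_force: [7.1, -5.8, -0.8]
grip_width: 8.2
```

```bash
python3 -m pendant '[[0,-0.15,0,0,0,0,0],[0,0,0,0,0,0,0]]'; python3 -m pendant '[[0,0.1,0,0,0,0,0],[0,0,0,0,0,0,0.3],[0,0,0,0,0,0,0.3],[0,0,0,0,0,0,0.3],[-0.8,0,0,0,0,0,0.3],[-0.8,0,0,0,0,0,0.3],[-0.8,0,0,0,0,0,0.3],[-0.8,0,0,0,0,0,0.3],[-0.8,0,0,0,0,0,0.3],[-0.8,0,0,0,0,0,0.3],[-0.8,0,0,0,0,0,0.3],[-0.8,0,0,0,0,0,0.3],[0,0,0,0,0,0,0.3]]'
python3 - <<'E'
from h import *
p=ctrl.camera_params("wrist");im=ctrl.camera("wrist");cv2.imwrite("pics/w4.png",im)
print(ctrl.sense()["eef_pos"],R.from_rotvec(ctrl.sense()["orientation"]).as_matrix().round(3).tolist())
for l in ("cell_button","drawer_handle"): print(l,[(round(d["score"],2),np.round(d["bbox"],1).tolist()) for d in ctrl.recognise("wrist",l)][:2])
E
```

```text
time: 7.55
eef_pos: [469.5, 66.1, 47.5]
orientation: [1.392, 1.072, -1.373]
contact_force: [14.3, -9.4, -7.9]
grip_width: 8.1
time: 8.85
eef_pos: [464.8, 67.7, 208.3]
orientation: [1.389, 1.082, -1.383]
contact_force: [1.2, 0.0, -0.1]
grip_width: 25.7
[463.88612456  67.58558223 206.94538044] [[0.002, 0.97, -0.241], [0.0, -0.241, -0.97], [-1.0, 0.002, -0.001]]
cell_button [(0.96, [311.6, 133.4, 350.4, 164.2])]
drawer_handle [(0.83, [258.5, 115.0, 389.6, 237.9]), (0.49, [311.0, 136.0, 349.4, 165.2])]
```

View pics/w4.png

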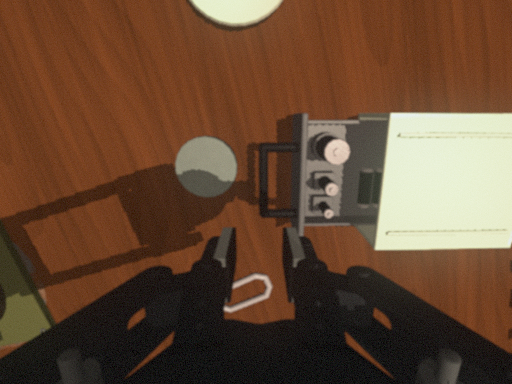

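The drawer is fully out, with the roof's front edge at u≈385 and the bar at u≈265. The fat cell's top is at about (336,150).

Run:
```python
from h import *
p=ctrl.camera_params("wrist");im=cv2.imread("pics/w4.png")
c=cv2.resize(im[125:175,305:360],None,fx=10,fy=10,interpolation=cv2.INTER_CUBIC);cv2.imwrite("pics/c4.png",c)
print(ray(p,[(336,150)],74).round(1), ray(p,[(265,146),(265,214)],62).round(1))
print("offset",local([467.5,-295,206.9]))
```

```text
[[544.1  81.8  74. ]] [[477.3 100.8  62. ]
 [460.   29.3  62. ]]
offset [-0.06201256  3.68725651 14.0221957 ]
```

View pics/c4.png

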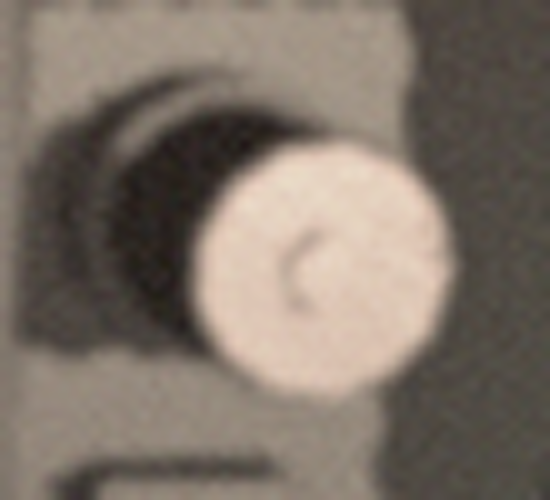

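```bash
python3 -m pendant '[[0,0.2,0.78,0,0,0,0.55],[0,0.2,0.78,0,0,0,0.55],[0,0.2,0.78,0,0,0,0.55],[0,0.2,0.78,0,0,0,0.55],[0,0.2,0.78,0,0,0,0.55],[0,0.2,0.78,0,0,0,0.55],[0,0.2,0.78,0,0,0,0.55],[0,0.2,0.78,0,0,0,0.55],[0,0.2,0.78,0,0,0,0.55],[0,0.2,0.78,0,0,0,0.55],[0,0.2,0.78,0,0,0,0.55],[0,0.2,0.78,0,0,0,0.55],[0,0.2,0.78,0,0,0,0.55],[0,0.2,0.78,0,0,0,0.55],[0,0.2,0.78,0,0,0,0.55],[0,0.2,0.78,0,0,0,0.55],[0,0.2,0.78,0,0,0,0.55],[0,0.28,0.78,0,0,0,0.55],[0,0,0,0,0,0,0.55]]'
python3 - <<'E'
from h import *
p=ctrl.camera_params("wrist");im=ctrl.camera("wrist");cv2.imwrite("pics/w5.png",im)
print(ctrl.sense()["eef_pos"])
print(proj(p,[[467.5,-295,140],[468,-295,55],[425,-195,140]]).round(), p["camera_from_world"].round(3).tolist())
for l in ("probe_mid","stand"): print(l,[(round(d["score"],2),np.round(d["bbox"],1).tolist()) for d in ctrl.recognise("wrist",l)][:4])
E
```

```text
time: 10.9
eef_pos: [468.5, -297.8, 205.0]
orientation: [1.387, 1.083, -1.389]
contact_force: [0.4, -0.4, 0.6]
grip_width: 47.2
[ 468.11820835 -296.30776707  205.06815669]
[[256. 201.]
 [258. 177.]
 [163.  83.]] [[0.97, -0.244, -0.002, -526.919], [-0.234, -0.932, 0.276, -198.181], [-0.069, -0.267, -0.961, 305.492], [0.0, 0.0, 0.0, 1.0]]
probe_mid [(0.91, [77.0, 50.3, 177.5, 125.7]), (0.75, [123.9, 178.7, 155.0, 269.3]), (0.61, [333.8, 110.8, 440.0, 142.2]), (0.58, [247.9, 163.4, 272.7, 210.5])]
stand [(0.91, [229.6, 138.1, 295.4, 202.7])]
```

View pics/w5.png

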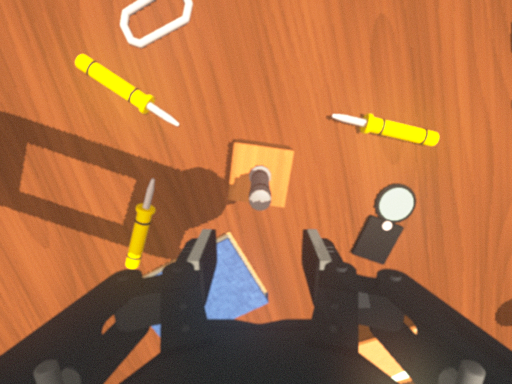

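The grey pen's top is at (260,201) and its collar at about (260,176), in the stand (229–295,138–203). The yellow pens are well to the sides.

Run:
```python
from h import *
p=ctrl.camera_params("wrist")
w=ray(p,[(260,202),(260,178)],[140,58]);print(w.round(1)); print(local([*w.mean(0)[:2],80]))
p4=None
```

```text
[[ 469.3 -293.7  140. ]
 [ 469.4 -293.3   58. ]]
[ 5.01718763  0.05310807 -0.06065961]
```

```bash
python3 -m pendant '[[0.5,0.05,-0.1,0,0,0,0.55],[0.5,0,0,0,0,0,0.55],[0.5,0,0,0,0,0,0.55],[0.5,0,0,0,0,0,0.55],[0.5,0,0,0,0,0,0.55],[0.5,0,0,0,0,0,0.55],[0.5,0,0,0,0,0,0.55],[0.5,0,0,0,0,0,0.55],[0.5,0,0,0,0,0,0.55],[0.5,0,0,0,0,0,0.55],[0,0,0,0,0,0,0.55],[0,0,0,0,0,0,0],[0,0,0,0,0,0,0],[0,0,0,0,0,0,0],[0,0,0,0,0,0,0],[0,0,0,0,0,0,0]]' 40
python3 -c "
from h import *
print(ctrl.sense()['eef_pos'])"
```

```text
time: 12.65
eef_pos: [470.5, -293.6, 81.8]
orientation: [1.387, 1.083, -1.386]
contact_force: [0.8, -0.2, 1.0]
grip_width: 17.2
[ 470.53183493 -293.55794841   81.83110731]
```

```bash
python3 -m pendant '[[-0.3,0,0,0,0,0,0],[-0.5,0,0,0,0,0,0],[-0.5,0,0,0,0,0,0],[-0.5,0,0,0,0,0,0],[-0.5,0,0,0,0,0,0],[-0.5,0,0,0,0,0,0],[-0.5,0,0,0,0,0,0],[-0.5,0,0,0,0,0,0],[-0.5,0,0,0,0,0,0],[-0.5,0,0,0,0,0,0],[0,0,0,0,0,0,0],[0,0,0,0,0,0,0]]'
python3 - <<'E'
from h import *
s=ctrl.sense();p=ctrl.camera_params("wrist");im=ctrl.camera("wrist");cv2.imwrite("pics/w6.png",im)
cv2.imwrite("pics/c6.png",cv2.resize(im[60:300,160:380],None,fx=2.5,fy=2.5))
e=s["eef_pos"];print(e)
# initial TCP z at grasp 81.8 -> tip 71.8 below
tip=[e[0],e[1],e[2]-71.8]; print(tip,proj(p,[tip]).round(1))
E
```

```text
time: 13.85
eef_pos: [470.3, -293.4, 201.6]
orientation: [1.387, 1.083, -1.386]
contact_force: [0.9, -0.1, -1.5]
grip_width: 17.0
[ 470.28046325 -293.36870723  201.55290809]
[np.float64(470.28046324616065), np.float64(-293.36870723433515), np.float64(129.75290808950967)] [[258.5 201.2]]
```

View pics/c6.png

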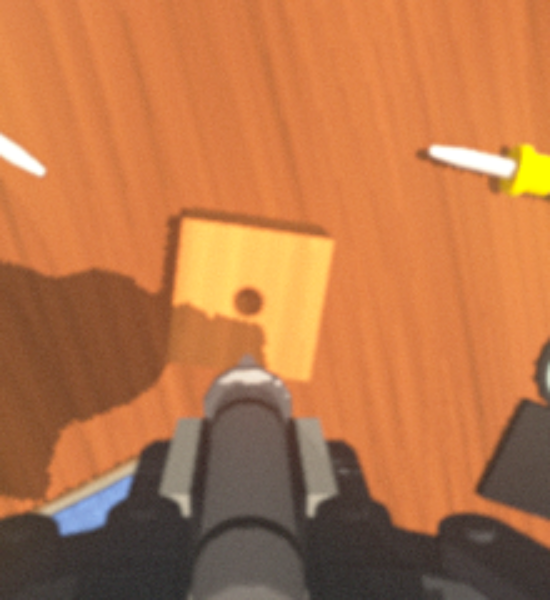

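Tip at full-image (259.6,202.4), within about 1 px of straight under the TCP, so the pen is clear of the stand and upright.

```bash
python3 -m pendant '[[0,-0.04,-0.4,0,0,0,0],[0,-0.04,-0.8,0,0,0,0],[0,-0.04,-0.8,0,0,0,0],[0,-0.04,-0.8,0,0,0,0],[0,-0.04,-0.8,0,0,0,0],[0,-0.04,-0.8,0,0,0,0],[0,-0.04,-0.8,0,0,0,0],[0,-0.04,-0.8,0,0,0,0],[0,-0.04,-0.8,0,0,0,0],[0,-0.04,-0.8,0,0,0,0],[0,-0.04,-0.8,0,0,0,0],[0,-0.04,-0.8,0,0,0,0],[0,-0.04,-0.8,0,0,0,0],[0,-0.04,-0.8,0,0,0,0],[0,-0.04,-0.8,0,0,0,0],[0,-0.04,-0.8,0,0,0,0],[0,-0.04,-0.8,0,0,0,0],[0,-0.04,-0.8,0,0,0,0],[0,0,-0.8,0,0,0,0],[0,0,-0.4,0,0,0,0]]' 
python3 -m pendant '[[0.4,0,0,0,0,0,0],[0.4,0,0,0,0,0,0],[0.4,0,0,0,0,0,0],[0.4,0,0,0,0,0,0],[0,0,0,0,0,0,0],[0,0,0,0,0,0,0]]'
python3 - <<'E'
from h import *
s=ctrl.sense();p=ctrl.camera_params("wrist");im=ctrl.camera("wrist");cv2.imwrite("pics/w7.png",im)
cv2.imwrite("pics/c7.png",cv2.resize(im[150:250,200:320],None,fx=6,fy=6,interpolation=cv2.INTER_CUBIC))
e=s["eef_pos"];print(e)
tip=[e[0],e[1],e[2]-71.8]; print(tip,proj(p,[tip,[545,81,74]]).round(1))
print([(round(d["score"],2),np.round(d["bbox"],1).tolist()) for d in ctrl.recognise("wrist","cell_button")][:2])
E
```

```text
time: 15.9
eef_pos: [544.0, 81.7, 200.5]
orientation: [1.385, 1.086, -1.387]
contact_force: [-0.1, -0.6, -1.7]
grip_width: 16.6
time: 16.5
eef_pos: [544.3, 79.3, 160.8]
orientation: [1.386, 1.084, -1.388]
contact_force: [0.1, -0.4, -0.9]
grip_width: 16.9
[544.27038497  79.26952472 160.78534952]
[np.float64(544.2703849660431), np.float64(79.26952471643497), np.float64(88.98534951904223)] [[258.6 201.1]
 [259.  193.7]]
[(0.78, [246.5, 170.2, 279.3, 207.3])]
```

View pics/c7.png

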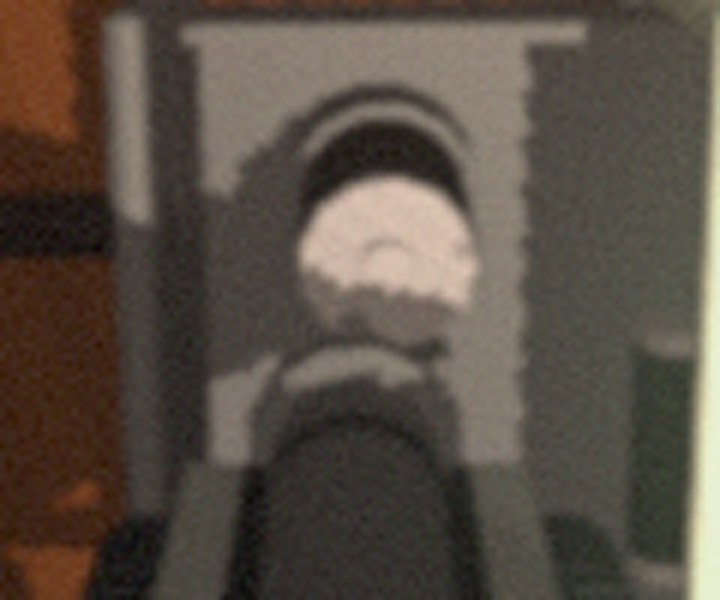

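Cell disc centre is at full-image (264.3,193.8), with the button's arc agreeing. The tip is fixed at about (259.5,202.3).

Run:
```python
from h import *
s=ctrl.sense();p=ctrl.camera_params("wrist");e=s["eef_pos"]
b=ray(p,[(264.3,193.8)],74)[0];t=ray(p,[(259.4,202.2)],e[2]-71.8)[0]
print(e,b.round(1),t.round(1)); print(R.from_rotvec(s["orientation"]).inv().apply(b-t)/25)
```

```text
[544.96153547  79.48030877 161.61034419] [550.2  79.9  74. ] [545.5  78.5  89.8]
[ 0.63255307  0.16867992 -0.09812146]
```

```bash
python3 -m pendant '[[0,0.16,-0.1,0,0,0,0],[0.2,0,0,0,0,0,0],[0.16,0,0,0,0,0,0],[0,0,0,0,0,0,0],[0,0,0,0,0,0,0]]'
python3 - <<'E'
from h import *
s=ctrl.sense();p=ctrl.camera_params("wrist");im=ctrl.camera("wrist");sc=ctrl.camera("scene");ps=ctrl.camera_params("scene")
e=s["eef_pos"];print(e,proj(p,[[e[0],e[1],e[2]-71.8]]),proj(ps,[[e[0],e[1],e[2]-71.8]]))
a=cv2.resize(im[150:230,210:310],None,fx=7,fy=7,interpolation=cv2.INTER_CUBIC)
cv2.imwrite("pics/c8.png",a)
E
```

```text
time: 17.1
eef_pos: [548.7, 81.2, 152.0]
orientation: [1.386, 1.084, -1.387]
contact_force: [0.3, -0.1, -1.5]
grip_width: 16.8
[548.7002203   81.24417978 151.9917741 ] [[258.56695013 201.16947   ]] [[279.55472996 210.45071404]]
```

View pics/c8.png

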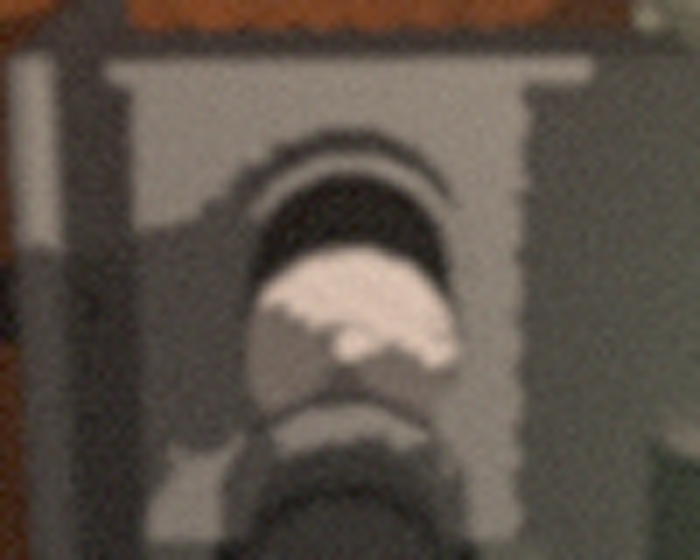

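The disc centre is at crop (353,349), and the tip's dark spot at (350,370) lies directly over the button to within about 1 mm. I'm descending gently.

```bash
python3 -m pendant '[[0.08,0.03,-0.02,0,0,0,0],[0.08,0,0,0,0,0,0],[0,0,0,0,0,0,0]]'; python3 -m pendant '[[0.06,0,0,0,0,0,0],[0,0,0,0,0,0,0]]';  python3 -m pendant '[[0.06,0,0,0,0,0,0],[0,0,0,0,0,0,0]]'; python3 -m pendant '[[0.06,0,0,0,0,0,0],[0,0,0,0,0,0,0]]'
```

```text
time: 17.5
eef_pos: [549.7, 81.5, 148.0]
orientation: [1.386, 1.084, -1.387]
contact_force: [-0.2, -0.2, -1.6]
grip_width: 17.1
time: 17.7
eef_pos: [549.8, 81.5, 146.6]
orientation: [1.386, 1.084, -1.387]
contact_force: [0.1, 0.2, -0.8]
grip_width: 17.0
time: 17.9
eef_pos: [550.0, 81.5, 145.3]
orientation: [1.387, 1.084, -1.386]
contact_force: [0.2, 0.9, 0.5]
grip_width: 16.9
time: 18.1
eef_pos: [550.1, 81.5, 143.9]
orientation: [1.387, 1.084, -1.386]
contact_force: [0.8, 0.4, 1.9]
grip_width: 17.2
```

```bash
python3 -m pendant '[[0.06,0,0,0,0,0,0],[0,0,0,0,0,0,0],[0,0,0,0,0,0,0]]'; python3 -m pendant '[[0.04,0,0,0,0,0,0],[0,0,0,0,0,0,0],[0,0,0,0,0,0,0]]'
python3 - <<'E'
from h import *
f=[]
for i in range(6): im=ctrl.camera("wrist");s=ctrl.sense();f.append(np.r_[s["contact_force"],s["eef_pos"]])
print(np.mean(f,0).round(2),np.std(f,0).round(2))
cv2.imwrite("pics/c9.png",cv2.resize(im[150:230,210:310],None,fx=7,fy=7,interpolation=cv2.INTER_CUBIC))
E
```

```text
time: 18.4
eef_pos: [550.1, 81.5, 142.4]
orientation: [1.387, 1.084, -1.386]
contact_force: [-0.1, 0.1, 1.8]
grip_width: 16.8
time: 18.7
eef_pos: [550.0, 81.6, 141.4]
orientation: [1.387, 1.084, -1.386]
contact_force: [-0.6, -0.7, 2.6]
grip_width: 17.1
[3.6000e-01 3.7000e-01 2.6400e+00 5.5004e+02 8.1530e+01 1.4140e+02] [0.47 0.64 0.22 0.01 0.01 0.01]
```

View pics/c9.png

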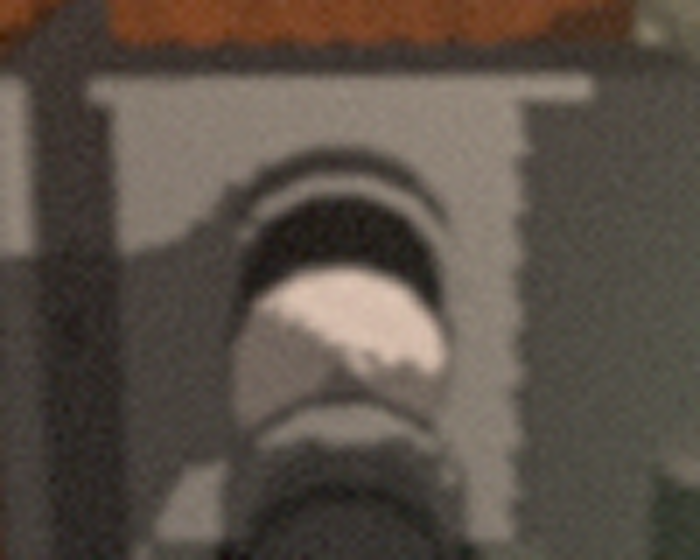

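The picture shows the disc centre at crop (339,370) and the tip at about (346,370), so roughly 1 mm off. Force is about 4 N above the free-hanging reading. As a cheap stiffness check of the depth, I'll back off 2 mm and then return.

```bash
cat > f.py <<'E'
from h import *
f=[]
for i in range(6): ctrl.camera("wrist");s=ctrl.sense();f.append(np.r_[s["contact_force"],s["eef_pos"]])
print(np.mean(f,0).round(2),ctrl.sense()["time"])
E
python3 -m pendant '[[-0.08,0,0,0,0,0,0],[0,0,0,0,0,0,0],[0,0,0,0,0,0,0]]' >/dev/null; python3 f.py
python3 -m pendant '[[-0.08,0,0,0,0,0,0],[0,0,0,0,0,0,0],[0,0,0,0,0,0,0]]' >/dev/null; python3 f.py
python3 -m pendant '[[-0.1,0,0,0,0,0,0],[0,0,0,0,0,0,0],[0,0,0,0,0,0,0]]' >/dev/null; python3 f.py
```

```text
[5.6000e-01 8.0000e-02 1.1400e+00 5.4996e+02 8.1520e+01 1.4329e+02] 19.6
[ 5.4000e-01 -2.2000e-01  3.0000e-02  5.4974e+02  8.1540e+01  1.4521e+02] 20.2
[ 3.0000e-02  1.4000e-01 -8.3000e-01  5.4971e+02  8.1520e+01  1.4770e+02] 20.8
```

Free is about −0.8 to −1.4 N, with contact near TCP z≈145.5 and roughly 0.65 N/mm after that. That matches the spring, so TCP 141.2 gives about 4–5 mm. Returning there with a small lateral trim, then handing in.

```bash
python3 -m pendant '[[0,-0.02,0,0,0,0,0],[0.06,0,0,0,0,0,0],[0.06,0,0,0,0,0,0],[0.06,0,0,0,0,0,0],[0.06,0,0,0,0,0,0],[0.02,0,0,0,0,0,0],[0,0,0,0,0,0,0],[0,0,0,0,0,0,0],[0,0,0,0,0,0,0]]'; python3 f.py
python3 - <<'E'
from h import *
s=ctrl.sense();print(s["grip_width"],R.from_rotvec(s["orientation"]).as_matrix().round(3).tolist())
for l in ("cell_button","drawer_handle"): print(l,[(round(d["score"],2),np.round(d["bbox"],1).tolist()) for d in ctrl.recognise("wrist",l)][:2])
p=ctrl.camera_params("wrist");print(proj(p,[[469.5,66.1,62]]))
E
```

```text
time: 21.7
eef_pos: [549.5, 81.7, 141.5]
orientation: [1.387, 1.084, -1.386]
contact_force: [0.5, 0.2, 1.0]
grip_width: 16.9
[-7.0000e-02  1.5000e-01  2.1500e+00  5.4951e+02  8.1650e+01  1.4140e+02] 22.0
16.795981095135186 [[0.0, 0.97, -0.242], [-0.0, -0.242, -0.97], [-1.0, 0.0, -0.0]]
cell_button [(0.8, [238.4, 177.9, 277.2, 210.1])]
drawer_handle [(0.6, [163.8, 150.4, 317.6, 274.4])]
[[173.57858198 236.22093893]]
```

```bash
python3 -c "
from rig import ctrl
print(ctrl.finish_job())"
```

```text
the job is handed in; nothing more can be done
None
```

The job is done and handed in at about 22 s. The drawer is pulled out to its stop, and the grey tester is held upright, pressing on the fat cell's button. No verdict was reported.

- **Drawer:** I pulled it about 69 mm by its handle. It stopped moving while the pull force kept rising, so it was at the stop. In the last detection the handle was still there.
- **Tester:** I took the grey one from the stand, not a yellow one. The grip reads 16.8 mm and the tool is vertical. The tip showed almost straight under the grip after lifting, but I didn't measure the pen's own angle.
- **Tip position:** In the last close picture I viewed, the tip was about 1 mm from the button's centre. I then moved it 0.5 mm closer, but had no picture views left to check that.
- **Press:** The force is about 3–3.5 N. From tool height and the force-against-height check, the cell should be about 4–5 mm down.
- **Other things:** I didn't touch any of the other things on purpose, but I didn't take a final overview picture to check them.

**Checks that disagreed:**
- **Button position:** The far view put the button about 5 mm in x from where the near view did. I used the near view.
- **Sinking depth:** Rough pixel estimates from the last picture disagreed with each other, one giving about 1 mm and the other 6 mm or more. I relied on force and height instead.

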